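# Load the pigment-cake chute

### The job

Load the dispensing chute: lay the larger of the two round pigment cakes flat on the open, upper part of the sloped channel, then push it downhill under the bridge until it rests against the spring stop. Push gently, so that the stop is not forced back, and leave the smaller cake, the red bowl and the blue tub where they are.

Things in the scene. Friction and masses are not known exactly. Their poses are not given: they have to be found in the camera images.
- large_cake: the larger cake: a flat earth-brown disc, 64 mm across and 30 mm high, about 0.18 kg, standing flat on the worktop. Origin: centre of its underside, z up along its axis.
- small_cake: the smaller cake of the same stuff, 48 mm across and 22 mm high; not wanted. Origin: centre of its underside.
- channel: the sloped channel of the plywood chute, fixed; place and heading differ each time. Origin: the seat, the floor point under the large cake's centre when it rests against the stop, about 91 mm above the worktop. Axes: x downhill along the floor (14 degrees), y across, z square off the floor. Clear width 68 mm between side rails 14 mm high. A cake stays where it is laid until pushed.
- upper_end (a point): middle of the floor's upper edge, 168 mm uphill of the seat. The open part lies from here to the bridge (164 mm), free above; over its first 70 mm the rails flare, to about 80 mm apart at the edge. Same axes as the channel. The chute stands on its base board (240 x 105 mm) on a fixed wooden drawing board 336 x 232 x 25 mm.
- bridge_top (a point): middle of the top of the flat steel bridge across the channel: 28 mm long, 98 mm wide, from 4 mm uphill to 24 mm downhill of the seat, underside 40 mm and top 44 mm above the floor. The cake passes under it; when seated, its rear 28 mm stay open uphill of the bridge.
- stop (a joint): travel of the spring stop downhill (m): 0 at rest, 0.015 at most. It yields only above about 6 N and then 1.2 N for each mm; driven back more than 8 mm it counts as forced.
- stop_face (a point): middle of the stop's uphill face, a dark steel plate 40 mm wide and 22 mm high across the channel just beyond the bridge, 32 mm downhill of the seat at rest and 12 mm above the floor.
- red_bowl: loose red bowl, 97 mm across, 56 mm high; origin under its centre.
- blue_tub: loose blue tub, about 70 mm in every direction, near the back; origin under its centre.
Mind the look-alikes: they are no part of the job. What is shaped like the large_cake but pink or white is not meant.

How it is judged:
On the way:
1. the large cake lies flat in the channel, on its open part uphill of the bridge (x of large_cake in the frame of channel between -0.165 and -0.03 m and y of large_cake in the frame of channel between -0.02 and 0.02 m and z of large_cake in the frame of channel between -0.005 and 0.008 m and angle between the z axis of large_cake and the z axis of channel, either way round below 0.15 rad), for 0.2 s.
At the end, for the whole second after the job is handed in: the large cake lies flat in the channel under the bridge, at rest against the stop (within 4 mm along the channel and 6 mm across), right way up, with the stop at its rest position (within 3 mm) (x of large_cake in the frame of channel between -0.004 and 0.004 m and y of large_cake in the frame of channel between -0.006 and 0.006 m and z of large_cake in the frame of channel between -0.004 and 0.004 m and angle between the z axis of large_cake and the z axis of channel, either way round below 0.08 rad and angle between large_cake's own z axis and vertical below 0.6 rad and value of joint stop below 0.003 m and linear speed of large_cake below 0.01 m/s); the robot touches nothing.
It fails at once if the stop is driven back more than 8 mm (value of joint stop above 0.008 m).
It fails at once if the smaller cake is moved more than 30 mm (distance of small_cake from where it was at the start of the episode above 0.03 m).
It fails at once if the bowl or the tub is moved more than 30 mm (distance of any of red_bowl, blue_tub from where it was at the start of the episode above 0.03 m).
It also fails if it takes over 48 s, if anything falls off the work surface, if the arm or the gripper's body presses on something with over 40 N, if the wrist force passes 120 N, or if a joint passes its speed limit or range.

### The arm

A 6-joint arm with a two-finger parallel gripper is mounted at the origin on a cart in front of the work surface, level with it; the furniture and walls round the work are solid. World frame = base frame: x ahead of the robot, y to its left, z up, the work surface at z = 0. Lengths are in m, angles in rad, forces in N, time in s.
With the tool pointing down it reaches from about 0.275 to 0.75 m from the base axis. Payload 10.2 kg.
Tool frame: the origin (TCP) lies at the very end of the fingers, on their centre line; the grasp point (between the pads) lies 19 mm behind it; z points along the fingers, y is the line along which they close (so a half turn about z gives the same grasp; the last joint's range is limited). The gripper opens to 85 mm and grips with 20 to 120 N. Pads are 22 mm wide; open, the fingers measure 114 mm over their backs; the gripper's body (76 mm by 85 mm) begins 54 mm behind the grasp point. The pads swing forward as they close: fully open they stand 13 mm farther back than shut.
Start: joints at [1.002, 0.313, 1.498, -0, 1.331, -0.223], TCP at [0.178, 0.494, 0.231] pointing down, gripper open.
Joint ranges: [-2.94, 2.94], [-0.97, 2.17], [0.19, 2.56], [-1.23, 4.37], [0.02, 3.11], [-2.88, 2.88]. Speed limits (rad/s): [2.39, 2.39, 3.01, 3.14, 3.14, 3.14].

### API

Orientations are given as a rotation vector (axis times angle).
In Python, from bench import r gives the robot as it stands.
- The arm moves only by the tool play_rows, never from a script. Its arguments are lists of equal length, an entry for each row: "linear": the shift along the world's x, y, z in cm, a list of three; "delta_rot": the turn, a rotation vector about the world's x, y, z in degrees, a list of three; "jaw": the closure, from 0 (fully open) to 1 (shut). A call has 1 to 12 rows; each row is the pose to reach, as a shift and turn from the pose commanded when the call began; what a row does not reach only later rows make up. A row lasts 1/12 s, in which the tool goes at most 41.7 mm and 7.16 degrees, less where a joint would pass 70% of its speed; a pose out of reach is approached as far as the arm can. A call with a gripper value outside its range is refused whole. The fingers move at their own pace and stop on an object; "grip_force" is the grip in N (left out, the last holds). Time passes only in rows, so rows that repeat a pose let the fingers close. It gives the time, the measured TCP pose, the force, the opening and the grip force at its end, in the units of the state.
- r.get_obs(): the state, without advancing time (a new reading comes with each control period).
- r.read_camera(name): name is "side" or "top" or "wrist"; returns the picture (480x640x3 uint8, red, green, blue); there is no depth.
- r.camera_params(name): a dict with "vfov" (degrees; the focal length in pixels is half the picture's height over the tangent of half this angle, whatever the lens; pixels are square), "cx", "cy" (the principal point, pixels), "view" (4x4, takes a point from world to camera coordinates); the wrist camera has in their place "hand_eye" (4x4, takes a point from camera to tool coordinates, whose origin is the TCP and whose axes are the flange's). Camera axes: x right, y up, looking along -z (the intrinsics and any distortion apply to the point x, -y, -z); pixel columns grow to the right and rows downward; lengths in m; the calibration is good to about 2 mm. A picture is of the moment at which its call begins: read the wrist's pose just before it. camera_params takes no time and is no camera call.
- r.finish_job(): hands the job in; it is judged then, once.
The state is a dict: "time": time; "joint_positions": joint angles; "qd": joint speeds; "tau": joint torques, N m; "tool_pos": TCP position; "eef_rot": TCP orientation; "wrist_force": force on the tool from outside, world axes, zero at the start; "moment": the same for the moment, N m; "opening": finger opening in m; "finger_force": force on a finger pad.
Only numpy, scipy, OpenCV 4.12 (cv2) and the standard library are available. Lean on these libraries where they do the work, as an engineer would, in place of code of your own. Each camera call takes 0.05 s, during which the arm holds its last target. There are 200 camera calls.

## Working session

There is one attempt and no reset: what is moved stays moved. The work goes in short steps, Python scripts to look and compute and a tool call to move; the robot and the scene stay as the last step left them, time stands still between calls to the robot, and variables do not carry over. Pictures are saved under pics/ and viewed, at most 12 in all, crops included, and the job is handed in when it is done.

Besides the shell and the picture viewer there is one more tool, called after "Emit:" as name(argument=value, ...) on one line, values as JSON. play_rows: Moves the arm, as the interface text tells. Its arguments: {"type":"object","properties":{"linear":{"type":"array"},"delta_rot":{"type":"array"},"jaw":{"type":"array"},"grip_force":{"type":"number"}},"required":["linear","delta_rot","jaw"]}

```bash
ls; mkdir -p pics
python3 - <<'E'
from bench import r
import cv2
o=r.get_obs(); print(o)
for n in ("top","side"):
    im=r.read_camera(n); cv2.imwrite(f"pics/{n}0.png",im[:,:,::-1]); print(n,r.camera_params(n))
print(r.camera_params("wrist"))
E
```

```text
pics
{'time': 0.0, 'joint_positions': array([ 1.00159893e+00,  3.13484102e-01,  1.49841823e+00,  4.06303276e-05,
        1.33103716e+00, -2.23406895e-01]), 'qd': array([-0.00069193, -0.00061639,  0.00148944,  0.00088421,  0.00012684,
       -0.00093787]), 'tau': array([-1.60439591e-03, -4.12270617e+01, -2.59728760e+01, -2.91892275e-04,
        4.42102042e-03,  2.53130423e-05]), 'tool_pos': array([0.17780747, 0.49370122, 0.23072473]), 'eef_rot': array([-5.40383538e-01, -3.09420286e+00,  1.92737050e-03]), 'wrist_force': array([-0.7993673, -0.6407556,  0.1228495]), 'moment': array([-0.02951039,  0.03311904, -0.0244281 ]), 'finger_force': 0.0, 'opening': 0.0856472069357594}
top {'vfov': 47.79688152476897, 'cx': 318.8787190734646, 'cy': 243.0983534984677, 'view': array([[-1.40859616e-02, -9.99896949e-01, -2.77079579e-03,
        -7.20080902e-02],
       [ 9.91149425e-01, -1.43284462e-02,  1.31975427e-01,
        -5.46107387e-01],
       [-1.32001528e-01, -8.87271858e-04,  9.91249116e-01,
        -1.11714452e+00],
       [ 0.00000000e+00,  0.00000000e+00,  0.00000000e+00,
         1.00000000e+00]])}
side {'vfov': 54.510773365707095, 'cx': 311.35090378779927, 'cy': 235.62130914566896, 'view': array([[ 0.91167671, -0.41019788, -0.02415114, -0.53218679],
       [ 0.26281125,  0.53690635,  0.80166191, -0.17022497],
       [-0.31587311, -0.73720369,  0.59728963, -0.9561641 ],
       [ 0.        ,  0.        ,  0.        ,  1.        ]])}
{'vfov': 65.56496826739077, 'cx': 313.0841034581571, 'cy': 241.4243687082292, 'hand_eye': array([[-8.73533030e-04,  9.64942173e-01,  2.62461119e-01,
         6.62280551e-02],
       [ 9.99999611e-01,  8.75294428e-04,  1.10203684e-04,
        -3.07651409e-04],
       [-1.23390572e-04,  2.62461113e-01, -9.64942562e-01,
        -1.42886337e-01],
       [ 0.00000000e+00,  0.00000000e+00,  0.00000000e+00,
         1.00000000e+00]])}
```

View pics/top0.png

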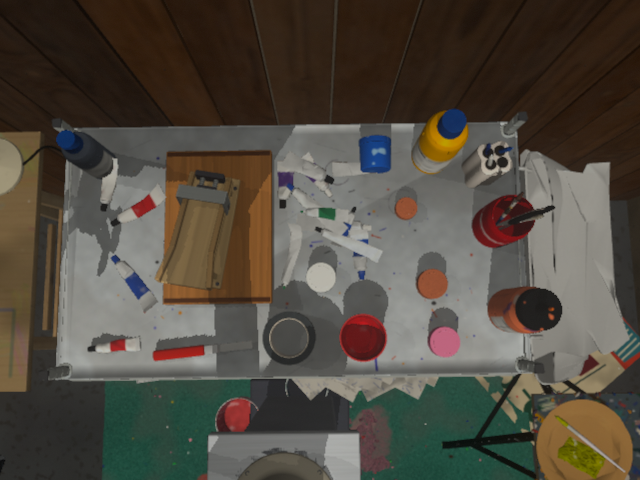

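View pics/side0.png

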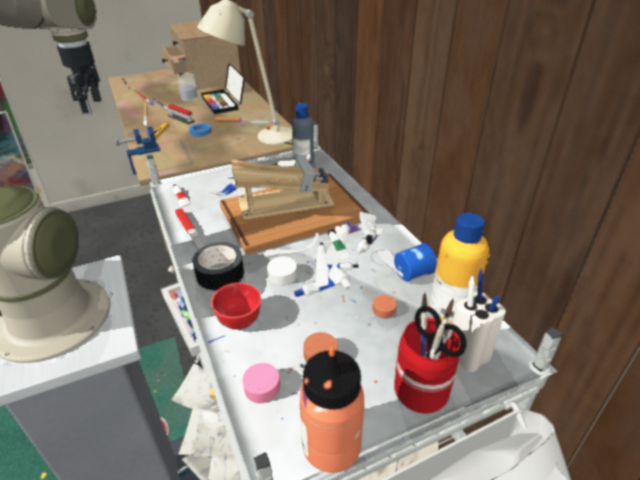

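The top view shows the large cake at (432,283), the small cake at (405,208), and the chute with its upper end near (190,285) and its bridge near (203,195). The side view agrees. I'll measure these next.

```bash
cat > h.py <<'E'
import numpy as np, cv2
from bench import r
from scipy.spatial.transform import Rotation as R
def cam(n,obs=None):
    p=r.camera_params(n); f=240/np.tan(np.radians(p['vfov'])/2)
    if 'view' in p: M=np.linalg.inv(p['view'])
    else:
        T=np.eye(4); T[:3,:3]=R.from_rotvec(obs['eef_rot']).as_matrix(); T[:3,3]=obs['tool_pos']; M=T@p['hand_eye']
    return f,p['cx'],p['cy'],M
def ray(c,u,v):
    f,cx,cy,M=c; d=M[:3,:3]@np.array([(u-cx)/f,-(v-cy)/f,-1]); return M[:3,3],d
def onz(c,u,v,z):
    o,d=ray(c,u,v); return o+d*(z-o[2])/d[2]
def px(c,P):
    f,cx,cy,M=c; q=np.linalg.inv(M)@np.append(P,1); return cx+f*q[0]/-q[2], cy-f*q[1]/-q[2]
def blobs(im,lo,hi,amin=60):
    h=cv2.cvtColor(im,cv2.COLOR_RGB2HSV); m=cv2.inRange(h,np.array(lo),np.array(hi))
    n,l,s,c=cv2.connectedComponentsWithStats(m)
    return [(s[i],c[i],l==i) for i in range(1,n) if s[i,4]>amin]
E
python3 - <<'E'
from h import *
im=cv2.imread("pics/top0.png")[:,:,::-1].copy(); c=cam("top")
h=cv2.cvtColor(im,cv2.COLOR_RGB2HSV); print(h[283,432],h[208,405],h[338,362],h[240,205],h[195,203])
for s,cc,m in blobs(im,(4,110,120),(14,255,255)):
    print(s,cc,onz(c,*cc,0.03),onz(c,*cc,0.022))
crop=im[140:310,155:285]; cv2.imwrite("pics/c0.png",cv2.resize(crop,None,fx=3.5,fy=3.5,interpolation=cv2.INTER_CUBIC)[:,:,::-1])
E
```

```text
[  9 159 144] [  9 165 144] [  0 190  98] [ 18 117 113] [30 12 85]
[ 249  174   22  123 1700] [261.03705882 240.98588235] [0.55219205 0.04404948 0.03      ] [0.55330163 0.04491869 0.022     ]
[164 181  16  74 564] [170.17907801 211.62411348] [0.61901916 0.24024321 0.03      ] [0.62059394 0.24247814 0.022     ]
[396 197  21  22 356] [406.04775281 207.73033708] [ 0.62011859 -0.26899464  0.03      ] [ 0.62170102 -0.27030457  0.022     ]
[418 269  30  30 678] [432.39233038 283.45280236] [ 0.45613163 -0.31900461  0.03      ] [ 0.45657252 -0.32066266  0.022     ]
[163 284  45  15 431] [181.79814385 291.78190255] [0.4460818  0.21180786 0.03      ] [0.44645274 0.21384485 0.022     ]
[506 310  28  23 242] [515.71487603 323.15702479] [ 0.37050923 -0.49015542  0.03      ] [ 0.3703541  -0.49300487  0.022     ]
[611 352  29  15 127] [625.29133858 359.5984252 ] [ 0.29246178 -0.71293704  0.03      ] [ 0.29176335 -0.7173373   0.022     ]
```

View pics/c0.png

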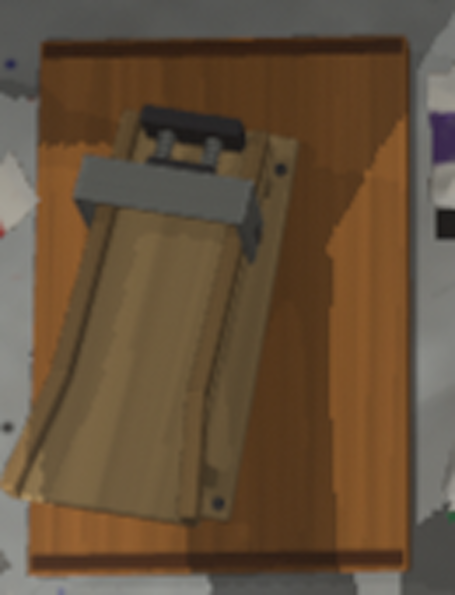

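The zoomed crop shows the bridge-top corners at about (85,155), (255,183), (247,226) and (75,198). The inner corners of the upper floor edge are near (27,497) and (183,520). The channel runs up the picture, tilted slightly to the right.

Run:
```python
from h import *
c=cam("top")
F=lambda x,y:(155+(x+.5)/3.5-.5,140+(y+.5)/3.5-.5)
B=[onz(c,*F(x,y),0.1313) for x,y in((85,155),(255,183),(247,226),(75,198))]
print(np.round(B,4)); b=np.mean(B,0)
U=[onz(c,*F(x,y),z) for x,y,z in((27,497,.1316),(183,520,.1316))]; print(np.round(U,4)); u=np.mean(U,0)
print([np.linalg.norm(B[i]-B[i-1]) for i in range(4)],np.linalg.norm(U[0]-U[1]))
d=b-u; print(b,u,d,np.hypot(*d[:2]),'expect',(0.168+.010)*np.cos(.2443)+.044*np.sin(.2443),np.degrees(np.arctan2(d[1],d[0])))
w=B[1]-B[0];print(np.degrees(np.arctan2(w[1],w[0]))+90, (lambda w:np.degrees(np.arctan2(w[1],w[0]))+90)(U[1]-U[0]))
```

```text
[[0.6547 0.1958 0.1313]
 [0.637  0.0994 0.1313]
 [0.6124 0.1037 0.1313]
 [0.6299 0.201  0.1313]]
[[0.4615 0.2239 0.1316]
 [0.4476 0.1375 0.1316]]
[np.float64(0.025309985486239646), np.float64(0.09804045887031437), np.float64(0.02506035312099227), np.float64(0.09885622277680613)] 0.08754678520867439
[0.63348303 0.149969   0.1313    ] [0.45450891 0.18073136 0.1316    ] [ 0.17897412 -0.03076236 -0.0003    ] 0.18159861870632255 expect 0.18335721950181377 -9.752792316386882
-10.355197129936045 -9.14555741847468
```

Emit:
play_rows(linear=[[14,-42,2],[14,-42,2],[14,-42,2],[14,-42,2],[14,-42,2],[14,-42,2],[14,-42,2],[14,-42,2],[14,-42,2],[14,-42,2],[14,-42,2],[14,-42,2]], delta_rot=[[0,0,-55],[0,0,-55],[0,0,-55],[0,0,-55],[0,0,-55],[0,0,-55],[0,0,-55],[0,0,-55],[0,0,-55],[0,0,-55],[0,0,-55],[0,0,-55]], jaw=[0,0,0,0,0,0,0,0,0,0,0,0])

```text
time: 1.1
tool_pos: [0.3191, 0.0704, 0.2514]
eef_rot: [1.915, 2.489, -0.001]
wrist_force: [0.0, 1.0, -0.9]
opening: 0.085
finger_force: 0.0
```

Emit:
play_rows(linear=[[14,-39,-5],[14,-39,-5],[14,-39,-5],[14,-39,-5],[14,-39,-5],[14,-39,-5],[14,-39,-5],[14,-39,-5],[14,-39,-5],[14,-39,-5],[14,-39,-5],[14,-39,-5]], delta_rot=[[0,0,-50],[0,0,-50],[0,0,-50],[0,0,-50],[0,0,-50],[0,0,-50],[0,0,-50],[0,0,-50],[0,0,-50],[0,0,-50],[0,0,-50],[0,0,-50]], jaw=[0,0,0,0,0,0,0,0,0,0,0,0])

```text
time: 2.1
tool_pos: [0.4581, -0.3165, 0.1996]
eef_rot: [-2.783, -1.452, 0.001]
wrist_force: [0.1, 1.5, 0.6]
opening: 0.0854
finger_force: 0.0
```

Run:
```python
from h import *
o=r.get_obs(); im=r.read_camera("wrist"); c=cam("wrist",o)
print(o['time'],o['tool_pos'],R.from_rotvec(o['eef_rot']).as_matrix().round(3))
cv2.imwrite("pics/w1.png",im[:,:,::-1])
for s,cc,m in blobs(im,(4,110,90),(14,255,255),500):
    print(s,cc,onz(c,*cc,0.03),onz(c,*cc,0.015))
    t=cv2.fitEllipse(max(cv2.findContours(m.astype(np.uint8),0,1)[0],key=len)); print(t)
print(px(c,[.456,-.319,.03]))
```

```text
2.1 [ 0.45808709 -0.31650233  0.19963905] [[ 0.572  0.82  -0.002]
 [ 0.82  -0.572  0.002]
 [ 0.001 -0.003 -1.   ]]
[ 419   21   66   68 3419] [451.49751389  54.71102662] [ 0.61852863 -0.27097641  0.03      ] [ 0.62439503 -0.27137174  0.015     ]
((451.4913024902344, 54.65767288208008), (58.93455505371094, 72.01402282714844), 41.40483856201172)
[ 280  187   73   72 4085] [316.12705018 222.36572827] [ 0.45889011 -0.3192897   0.03      ] [ 0.45709575 -0.32200349  0.015     ]
((316.14276123046875, 222.3703155517578), (70.69515228271484, 71.74121856689453), 79.9665756225586)
[ 320  339   82   78 3704] [359.53455724 374.75836933] [ 0.40760553 -0.46616992  0.03      ] [ 0.40335012 -0.47593222  0.015     ]
((360.7466735839844, 377.7663879394531), (66.58073425292969, 87.63247680664062), 148.35464477539062)
(np.float64(313.1692642665913), np.float64(223.98055011482714))
```

View pics/w1.png

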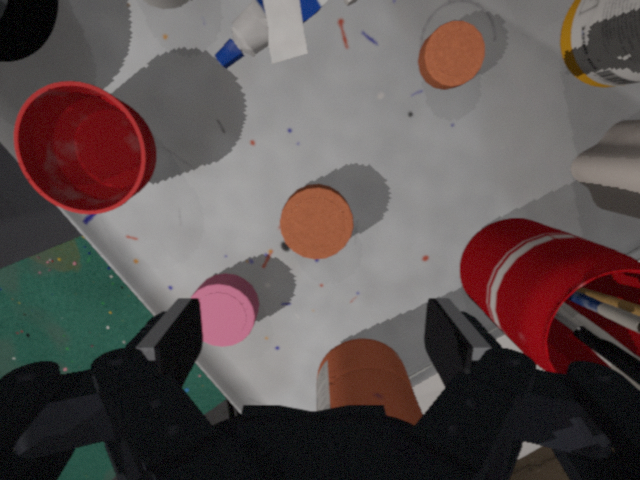

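The wrist view shows the large cake at (316,222), which gives (0.458, -0.319) and agrees with the top view. The pink cake at (225,312) is clear of the fingers. I'll descend and grip.

Emit:
play_rows(linear=[[0,-0.25,-4],[0,-0.25,-8],[0,-0.25,-12],[0,-0.25,-15],[0,-0.25,-17],[0,-0.25,-18.5],[0,-0.25,-19.5],[0,-0.25,-19.5]], delta_rot=[[0,0,0],[0,0,0],[0,0,0],[0,0,0],[0,0,0],[0,0,0],[0,0,0],[0,0,0]], jaw=[0,0,0,0,0,0,0,0], grip_force=40)

```text
time: 2.82
tool_pos: [0.4576, -0.3168, 0.0053]
eef_rot: [-2.781, -1.456, 0.001]
wrist_force: [-0.5, -0.2, -0.3]
opening: 0.0857
finger_force: 0.0
```

Emit:
play_rows(linear=[[0,0,0],[0,0,0],[0,0,0],[0,0,0],[0,0,0],[0,0,0],[0,0,0],[0,0,0]], delta_rot=[[0,0,0],[0,0,0],[0,0,0],[0,0,0],[0,0,0],[0,0,0],[0,0,0],[0,0,0]], jaw=[0.4,0.6,0.6,0.6,0.6,0.6,0.6,0.6])

```text
time: 3.48
tool_pos: [0.4587, -0.3188, 0.0082]
eef_rot: [2.782, 1.454, 0.001]
wrist_force: [0.2, 2.3, 5.6]
opening: 0.0626
finger_force: 43.7
```

Run:
```python
from h import *
im=r.read_camera("side"); c=cam("side"); u,v=map(int,px(c,[.458,-.319,.05])); print(u,v)
cv2.imwrite("pics/s2.png",cv2.resize(im[max(0,v-100):v+60,u-90:u+110],None,fx=3,fy=3)[:,:,::-1])
```

```text
319 336
```

View pics/s2.png

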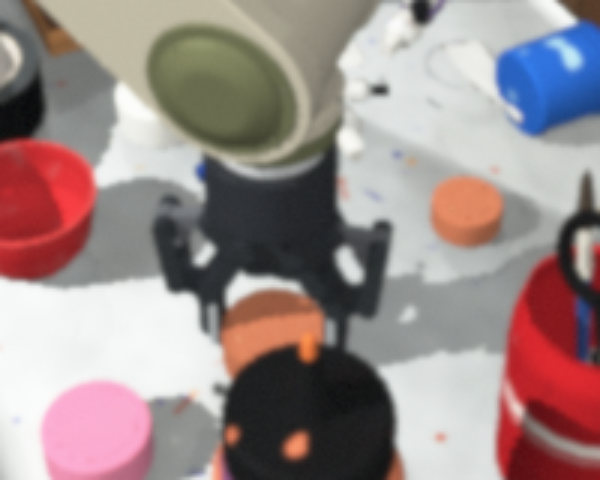

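The side view shows the cake held between the fingers, with its neighbours undisturbed. Now I'll compute the placing poses.

```bash
cat >> h.py <<'E'
SEAT=np.array([0.6135,0.1535,0.091]); PSI=np.radians(-9.9)
def chan():
    a=np.radians(14); c,s=np.cos(PSI),np.sin(PSI)
    X=np.array([np.cos(a)*c,np.cos(a)*s,-np.sin(a)]); Z=np.array([np.sin(a)*c,np.sin(a)*s,np.cos(a)]); return X,np.cross(Z,X),Z
def tgt(x,y,h):
    X,Y,Z=chan(); return SEAT+x*X+y*Y+h*Z
def Rt():
    X,Y,Z=chan(); return np.c_[np.cross(X,-Z),X,-Z]
def move(o,P):
    print('t',o['time'],'lin cm',((P-o['tool_pos'])*100).round(2),'rot deg',np.degrees((R.from_matrix(Rt())*R.from_rotvec(o['eef_rot']).inv()).as_rotvec()).round(2))
E
python3 - <<'E'
from h import *
o=r.get_obs(); print(tgt(-.168,0,0)); 
move(o,tgt(-.105,0,.09)); move(o,tgt(-.105,0,.008)); print(chan())
E
```

```text
[0.45291764 0.18152611 0.13164288]
t 3.5333 lin cm [ 7.59 48.61 19.55] rot deg [ 5.43 13.18 24.77]
t 3.5333 lin cm [ 5.64 48.95 11.6 ] rot deg [ 5.43 13.18 24.77]
(array([ 0.95584737, -0.16682207, -0.2419219 ]), array([0.1719291 , 0.98510933, 0.        ]), array([ 0.23831952, -0.04159341,  0.97029573]))
```

Emit:
play_rows(linear=[[0,0,2],[0,0,5],[0,0,9],[0,0,13],[0,1,16],[0.5,4,19],[1,8,20],[2,12,20],[3,16,20],[4,20,20],[4,24,20],[5,28,20]], delta_rot=[[0,0,0],[0,0,0],[0,0,0],[0,0,0],[0,0,2],[0,0,5],[0,0,8],[0,0,12],[0,0,15],[0,0,18],[0,0,21],[0,0,24]], jaw=[0.6,0.6,0.6,0.6,0.6,0.6,0.6,0.6,0.6,0.6,0.6,0.6])

```text
time: 4.53
tool_pos: [0.5071, -0.0364, 0.2075]
eef_rot: [2.417, 2.005, 0.001]
wrist_force: [0.1, -0.3, -0.9]
opening: 0.0625
finger_force: 44.6
```

Run:
```python
from h import *
o=r.get_obs(); print(o['tool_pos'],o['wrist_force'],o['opening']); move(o,tgt(-.105,0,.09))
```

```text
[ 0.50710213 -0.03643383  0.20750497] [ 0.06465738 -0.3283064  -0.92398547] 0.06252219232437833
t 4.5333 lin cm [ 2.75 20.37 -0.38] rot deg [ 2.53 13.84  0.76]
```

Emit:
play_rows(linear=[[0.5,3,0],[1,7,0],[1.5,11,0],[2,15,0],[2.5,18,-0.2],[2.7,20,-0.4],[2.75,20.3,-0.4],[2.75,20.3,-0.4],[2.75,20.3,-0.4]], delta_rot=[[0,2,0],[1,5,0.2],[1.5,8,0.4],[2,11,0.6],[2.5,13.8,0.8],[2.5,13.8,0.8],[2.5,13.8,0.8],[2.5,13.8,0.8],[2.5,13.8,0.8]], jaw=[0.6,0.6,0.6,0.6,0.6,0.6,0.6,0.6,0.6])

```text
time: 5.28
tool_pos: [0.5354, 0.1638, 0.203]
eef_rot: [-2.257, -1.894, 0.233]
wrist_force: [-0.8, -0.5, -1.3]
opening: 0.0623
finger_force: 44.6
```

Run:
```python
from h import *
o=r.get_obs(); im=r.read_camera("wrist"); cv2.imwrite("pics/w3.png",im[:,:,::-1]); c=cam("wrist",o)
print(o['tool_pos'],o['wrist_force'],o['opening']); move(o,tgt(-.105,0,.09)); move(o,tgt(-.105,0,.008))
for n,P in dict(b1=tgt(-.004,.049,.044),b2=tgt(-.004,-.049,.044),u1=tgt(-.168,.04,0),u2=tgt(-.168,-.04,0)).items(): print(n,px(c,P))
```

```text
[0.53537644 0.16378123 0.20301593] [-0.76410823 -0.4805284  -1.27261826] 0.06230955720961581
t 5.2833 lin cm [-0.08  0.35  0.07] rot deg [0.05 0.04 0.11]
t 5.2833 lin cm [-2.03  0.69 -7.89] rot deg [0.05 0.04 0.11]
b1 (np.float64(512.681121899728), np.float64(168.1171531389915))
b2 (np.float64(488.88548296363), np.float64(343.87490843192586))
u1 (np.float64(208.49910152791898), np.float64(178.55000254198742))
u2 (np.float64(217.57456470967972), np.float64(298.2676527019126))
```

View pics/w3.png

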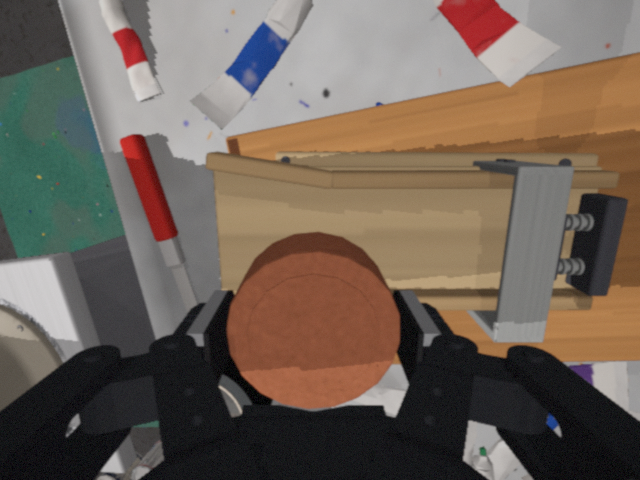

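The wrist view shows the held cake at (314,318) and the bridge corners at (513,165) and (493,340), within a few pixels of the predictions. I'll check the rail rows for lateral alignment.

Run:
```python
from h import *
o=r.get_obs(); c=cam("wrist",o); im=cv2.imread("pics/w3.png")
for x in(-.03,-.06,-.08):
  for y in(.034,-.034):
    print(x,y,'floor',np.round(px(c,tgt(x,y,0)),1),'top',np.round(px(c,tgt(x,y,.014)),1))
cv2.imwrite("pics/w3c.png",cv2.resize(im[150:350,330:530],None,fx=3,fy=3,interpolation=cv2.INTER_CUBIC))
```

```text
-0.03 0.034 floor [430.8 186.9] top [438.1 189.8]
-0.03 -0.034 floor [422.7 288.8] top [429.  297.3]
-0.06 0.034 floor [382.5 187.1] top [386.9 190. ]
-0.06 -0.034 floor [378.  288.9] top [381.7 297.4]
-0.08 0.034 floor [350.4 187.2] top [352.7 190.1]
-0.08 -0.034 floor [348.1 289. ] top [350.1 297.6]
```

View pics/w3c.png

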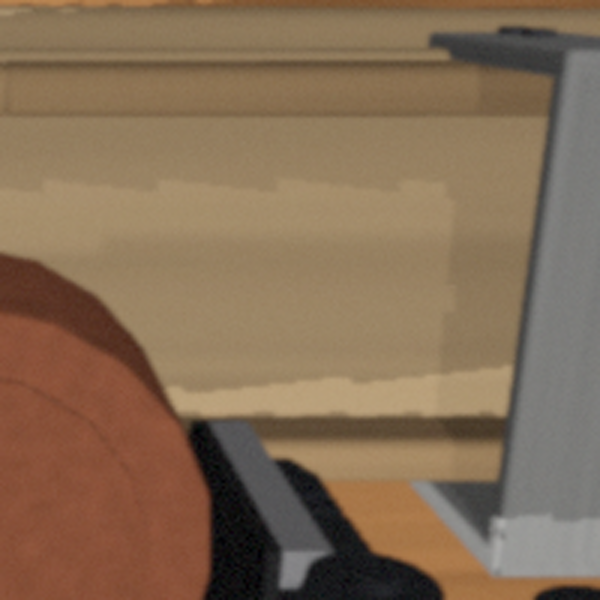

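Rail edges in the crop are at y≈115 (row 188) and y≈415–440 (rows 288–296.5), within about 1 mm of my model. The lateral estimate is therefore good, with roughly +0.5 mm to add in y. Next I'll check the cake's offset in the grip.

Run:
```python
from h import *
o=r.get_obs(); c=cam("wrist",o); X,Y,Z=chan(); im=cv2.imread("pics/w3.png")[:,:,::-1].copy()
T=o['tool_pos']+Z*.022
print('cake top rim pred', [np.round(px(c,T+.032*d),1) for d in(X,-X,Y,-Y)], px(c,T))
for s,cc,m in blobs(im,(3,100,60),(14,255,255),5000): print(s,cc)
o2=o.copy(); move(o,tgt(-.125,.0005,.03)); move(o,tgt(-.125,.0005,.008))
```

```text
cake top rim pred [array([402.3, 330.1]), array([224.3, 330.8]), array([313. , 244.8]), array([313.6, 406.1])] (np.float64(313.3187299406242), np.float64(330.48224462966766))
[ 400   53  240  258 9785] [583.13193664 152.46142054]
[  226   232   176   177 23854] [313.06317599 321.70906347]
t 5.3333 lin cm [-3.42  1.02 -5.27] rot deg [0.05 0.03 0.16]
t 5.3333 lin cm [-3.94  1.11 -7.4 ] rot deg [0.05 0.03 0.16]
```

Emit:
play_rows(linear=[[-1,0.5,0.3],[-2,0.9,0.5],[-2,0.9,0.5],[-2.5,1,-1.5],[-3,1.05,-3.5],[-3.4,1.1,-5.2],[-3.6,1.15,-6],[-3.75,1.17,-6.6],[-3.83,1.2,-7],[-3.83,1.2,-7],[-3.83,1.2,-7]], delta_rot=[[0,0,0],[0,0,0],[0,0,0],[0,0,0],[0,0,0],[0,0,0],[0,0,0],[0,0,0],[0,0,0],[0,0,0],[0,0,0]], jaw=[0.6,0.6,0.6,0.6,0.6,0.6,0.6,0.6,0.6,0.6,0.6])

```text
time: 6.25
tool_pos: [0.4977, 0.1763, 0.133]
eef_rot: [-2.257, -1.893, 0.232]
wrist_force: [0.0, 0.0, -1.4]
opening: 0.0626
finger_force: 44.6
```

Run:
```python
from h import *
o=r.get_obs(); print(o['wrist_force'],o['opening']); X,Y,Z=chan(); d=o['tool_pos']-SEAT; print(d@X,d@Y,d@Z)
move(o,tgt(-.125,.0015,.008))
```

```text
[ 0.03246719  0.02654945 -1.36016557] 0.06259739901525284
-0.12463987594099066 0.002535130385749311 0.012159001699160565
t 6.25 lin cm [-0.15 -0.08 -0.39] rot deg [0.02 0.04 0.12]
```

Emit:
play_rows(linear=[[-0.05,-0.08,-0.15],[-0.1,-0.08,-0.3],[-0.12,-0.08,-0.4],[-0.12,-0.08,-0.4]], delta_rot=[[0,0,0],[0,0,0],[0,0,0],[0,0,0]], jaw=[0.6,0.6,0.6,0.6])

```text
time: 6.58
tool_pos: [0.4965, 0.1755, 0.1295]
eef_rot: [-2.257, -1.894, 0.232]
wrist_force: [-1.2, -1.5, 6.0]
opening: 0.0626
finger_force: 45.3
```

Emit:
play_rows(linear=[[0,0,-0.1],[-0.03,0,-0.2],[-0.03,0,-0.2]], delta_rot=[[0,0,0],[0,0,0],[0,0,0]], jaw=[0.6,0.6,0.6])

```text
time: 6.83
tool_pos: [0.4965, 0.1755, 0.1294]
eef_rot: [-2.258, -1.895, 0.23]
wrist_force: [-3.1, -1.7, 22.5]
opening: 0.0626
finger_force: 46.7
```

Emit:
play_rows(linear=[[0,0,0.15],[0,0,0.2],[0,0,0.2],[0,0,0.2],[0,0,0.2],[0,0,0.2],[0,0,0.2]], delta_rot=[[0,0,0],[0,0,0],[0,0,0],[0,0,0],[0,0,0],[0,0,0],[0,0,0]], jaw=[0.6,0.6,0.3,0.1,0,0,0])

```text
time: 7.42
tool_pos: [0.4955, 0.1756, 0.1281]
eef_rot: [-2.256, -1.893, 0.234]
wrist_force: [-0.5, -0.2, -0.4]
opening: 0.0856
finger_force: 0.0
```

Emit:
play_rows(linear=[[0.4,-0.05,1.5],[0.8,-0.15,3.5],[1.7,-0.3,7],[2.4,-0.4,10],[2.4,-0.4,10],[2.4,-0.4,10]], delta_rot=[[0,0,0],[0,0,0],[0,0,0],[0,0,0],[0,0,0],[0,0,0]], jaw=[0,0,0,0,0.3,0.6])

```text
time: 7.92
tool_pos: [0.5202, 0.1716, 0.2291]
eef_rot: [-2.258, -1.894, 0.231]
wrist_force: [-1.1, 0.6, -0.8]
opening: 0.0638
finger_force: 0.0
```

Run:
```python
from h import *
o=r.get_obs(); im=r.read_camera("wrist"); cv2.imwrite("pics/w4.png",im[:,:,::-1]); c=cam("wrist",o)
X,Y,Z=chan()
def onfl(u,v,h):
    p,d=ray(c,u,v); q=p-SEAT; t=(h-q@Z)/(d@Z); q=q+t*d; return (q@X).round(4),(q@Y).round(4)
for s,cc,m in blobs(im,(3,100,60),(14,255,255),3000): print(s,cc,onfl(*cc,.03))
P=onfl
print(px(c,tgt(-.124,0,.03)),o['wrist_force'])
# pusher behind cake
move(o,tgt(-.200,0,.06)); move(o,tgt(-.200,0,.012))
```

```text
[ 422   68  218  228 7544] [587.97163309 153.86638388] (np.float64(0.0358), np.float64(0.0597))
[ 263  196  102  104 8128] [314.0757874  248.49840059] (np.float64(-0.1249), np.float64(0.0025))
(np.float64(315.5166754936692), np.float64(252.24595725298096)) [-1.07198917  0.62513309 -0.81559177]
t 7.9167 lin cm [-8.36  1.28 -3.15] rot deg [0.02 0.11 0.11]
t 7.9167 lin cm [-9.5   1.47 -7.81] rot deg [0.02 0.11 0.11]
```

View pics/w4.png

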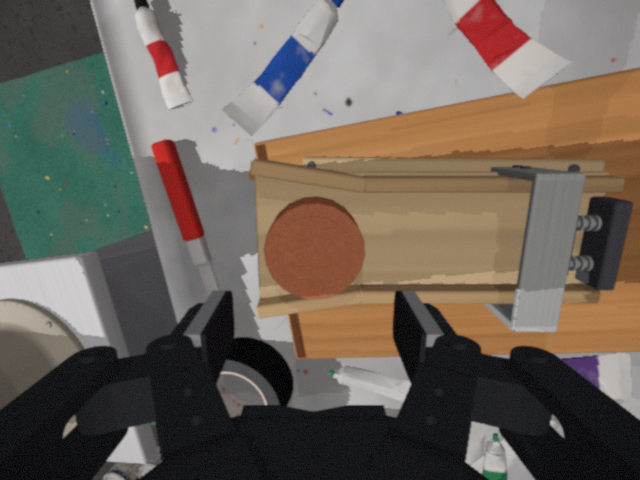

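The cake lies flat in the open channel at about x=-0.124, near centred; in the view it is at (314,248). Next I'll shut the fingers and move uphill of it.

Emit:
play_rows(linear=[[-2,0.3,0],[-4,0.6,0],[-7,1,-1],[-8.4,1.3,-3],[-8.4,1.3,-3],[-8.4,1.3,-3],[-8.4,1.3,-3],[-8.4,1.3,-3],[-8.4,1.3,-3]], delta_rot=[[0,0,0],[0,0,0],[0,0,0],[0,0,0],[0,0,0],[0,0,0],[0,0,0],[0,0,0],[0,0,0]], jaw=[1,1,1,1,1,1,1,1,1])

```text
time: 8.72
tool_pos: [0.4365, 0.1844, 0.1986]
eef_rot: [-2.257, -1.893, 0.233]
wrist_force: [0.8, 0.2, 0.2]
opening: -0.0001
finger_force: 0.0
```

Run:
```python
from h import *
o=r.get_obs(); im=r.read_camera("wrist"); c=cam("wrist",o); cs=cam("side"); s=r.read_camera("side")
X,Y,Z=chan(); d=o['tool_pos']-SEAT; print(o['tool_pos'],d@X,d@Y,d@Z,o['opening'])
print('tcp px',px(c,o['tool_pos']),px(cs,o['tool_pos']))
u,v=map(int,px(cs,o['tool_pos'])); S=cv2.resize(s[v-60:v+40,u-60:u+80],(560,400)); S=S[:, :]
W=cv2.resize(im[200:480,150:490],(486,400)); W=W[:,:240+0] if 0 else cv2.resize(W,(240,400*240//486))
W=np.vstack([W,np.zeros((400-W.shape[0],240,3),np.uint8)])
cv2.imwrite("pics/m5.png",np.hstack([S,W])[:,:,::-1]); print(u,v)
move(o,tgt(-.2,.0,.016))
```

```text
[0.43652867 0.18444193 0.19856187] -0.2003409452592481 5.466542119939736e-05 0.06090411953696275 -9.603008347970733e-05
tcp px (np.float64(313.24695809670084), np.float64(304.45263029825094)) (np.float64(221.36788642618868), np.float64(150.6515168429151))
221 150
t 8.7167 lin cm [-1.04  0.18 -4.37] rot deg [0.03 0.01 0.13]
```

View pics/m5.png

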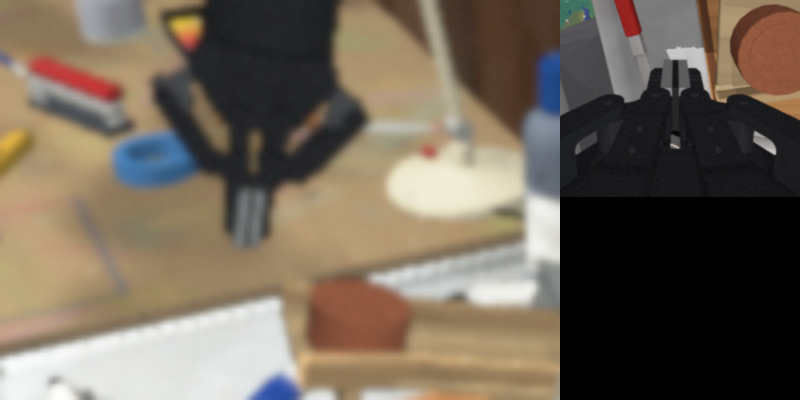

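The side view shows the shut fingertip at the computed TCP (crop 245,243). The fingers are slim, about 13 mm either side of centre, and the linkage sits high enough to clear the bridge. Now I'll lower behind the cake and push.

Emit:
play_rows(linear=[[-0.4,0.1,-1.5],[-0.8,0.15,-3.2],[-1.05,0.18,-4.4],[-1.05,0.18,-4.4],[-1.05,0.18,-4.4]], delta_rot=[[0,0,0],[0,0,0],[0,0,0],[0,0,0],[0,0,0]], jaw=[1,1,1,1,1])

```text
time: 9.23
tool_pos: [0.4254, 0.1864, 0.1545]
eef_rot: [-2.256, -1.893, 0.234]
wrist_force: [-0.6, -0.0, 0.7]
opening: 0.0001
finger_force: 0.0
```

Emit:
play_rows(linear=[[0.48,-0.08,-0.12],[0.96,-0.17,-0.24],[1.43,-0.25,-0.36],[1.91,-0.33,-0.48],[2.39,-0.42,-0.6],[2.87,-0.5,-0.73],[3.35,-0.58,-0.85],[3.82,-0.67,-0.97],[4.3,-0.75,-1.09],[4.78,-0.83,-1.21],[5.26,-0.92,-1.33],[5.74,-1.0,-1.45]], delta_rot=[[0,0,0],[0,0,0],[0,0,0],[0,0,0],[0,0,0],[0,0,0],[0,0,0],[0,0,0],[0,0,0],[0,0,0],[0,0,0],[0,0,0]], jaw=[1,1,1,1,1,1,1,1,1,1,1,1])

```text
time: 10.23
tool_pos: [0.483, 0.1764, 0.1397]
eef_rot: [-2.256, -1.893, 0.234]
wrist_force: [-1.2, 0.0, 0.6]
opening: -0.0001
finger_force: 0.5
```

```bash
cat >> h.py <<'E'
def stat():
    o=r.get_obs(); X,Y,Z=chan(); d=o['tool_pos']-SEAT; f=o['wrist_force']
    print('t',o['time'],'xyz mm',(np.array([d@X,d@Y,d@Z])*1e3).round(2),'F',np.round([f@X,f@Y,f@Z],2)); return o
def cake(n,o=None):
    im=r.read_camera(n); c=cam(n,o); X,Y,Z=chan()
    for s,cc,m in blobs(im,(3,100,40),(14,255,255),60):
        p,d=ray(c,*cc); q=p-SEAT; q=q+(.03-q@Z)/(d@Z)*d
        if abs(q@Y)<.03 and -.17<q@X<.03: print(n,s,cc.round(1),'x,y',(q@X).round(4),(q@Y).round(4))
    return im
E
python3 -c "
from h import *
o=stat(); cake('wrist',o)"
```

```text
t 10.2333 xyz mm [-1.4031e+02  8.0000e-02  1.5160e+01] F [-1.3  -0.21  0.3 ]
wrist [  344   224   174   147 17637] [432.9 293.9] x,y -0.096 0.0111
```

Emit:
play_rows(linear=[[0.48,-0.08,-0.12],[0.96,-0.17,-0.24],[1.43,-0.25,-0.36],[1.91,-0.33,-0.48],[2.39,-0.42,-0.6],[2.87,-0.5,-0.73],[3.35,-0.58,-0.85],[3.82,-0.67,-0.97],[4.3,-0.75,-1.09],[4.78,-0.83,-1.21],[5.26,-0.92,-1.33],[5.74,-1.0,-1.45]], delta_rot=[[0,0,0],[0,0,0],[0,0,0],[0,0,0],[0,0,0],[0,0,0],[0,0,0],[0,0,0],[0,0,0],[0,0,0],[0,0,0],[0,0,0]], jaw=[1,1,1,1,1,1,1,1,1,1,1,1])

```text
time: 11.28
tool_pos: [0.5405, 0.1663, 0.1252]
eef_rot: [-2.256, -1.893, 0.234]
wrist_force: [-0.1, 0.1, 0.8]
opening: -0.0
finger_force: 0.2
```

Emit:
play_rows(linear=[[0.24,-0.04,-0.06],[0.48,-0.08,-0.12],[0.72,-0.13,-0.18],[0.96,-0.17,-0.24],[1.19,-0.21,-0.3],[1.43,-0.25,-0.36],[1.67,-0.29,-0.42],[1.91,-0.33,-0.48],[2.1,-0.37,-0.53],[2.29,-0.4,-0.58],[2.29,-0.4,-0.58]], delta_rot=[[0,0,0],[0,0,0],[0,0,0],[0,0,0],[0,0,0],[0,0,0],[0,0,0],[0,0,0],[0,0,0],[0,0,0],[0,0,0]], jaw=[1,1,1,1,1,1,1,1,1,1,1])

```text
time: 12.2
tool_pos: [0.5632, 0.1623, 0.1194]
eef_rot: [-2.257, -1.893, 0.233]
wrist_force: [-0.7, -0.3, 0.3]
opening: 0.0002
finger_force: 0.0
```

Run:
```python
from h import *
o=stat(); im=cake('wrist',o); cake('top')
cv2.imwrite("pics/w6.png",im[:,:,::-1])
c=cam('wrist',o); print(px(c,tgt(-.032,0,.03)),px(c,tgt(-.004,0,.044)))
```

```text
t 12.2 xyz mm [-5.646e+01  5.000e-02  1.516e+01] F [-0.64 -0.44  0.12]
wrist [  344   224   138   137 13695] [415.9 287.7] x,y -0.0186 0.0135
top [208 203  10  23 180] [212.4 213.2] x,y -0.0213 -0.0262
(np.float64(377.97036619654824), np.float64(321.1116955737201)) (np.float64(466.80896944453923), np.float64(340.110378899638))
```

View pics/w6.png

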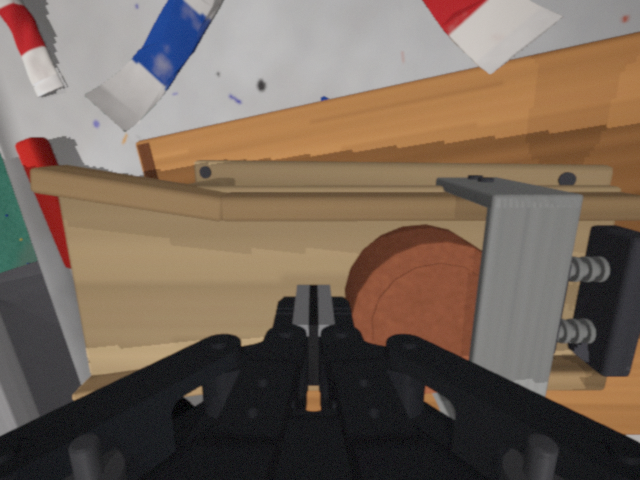

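The wrist view shows the cake moving under the bridge, its rear edge at col ~348 against ~378 predicted when seated, so about 10 mm remain. I'll continue slowly and watch the force.

Emit:
play_rows(linear=[[0.1,-0.02,-0.02],[0.19,-0.03,-0.05],[0.29,-0.05,-0.07],[0.38,-0.07,-0.1],[0.48,-0.08,-0.12],[0.57,-0.1,-0.15],[0.57,-0.1,-0.15]], delta_rot=[[0,0,0],[0,0,0],[0,0,0],[0,0,0],[0,0,0],[0,0,0],[0,0,0]], jaw=[1,1,1,1,1,1,1])

```text
time: 12.88
tool_pos: [0.5687, 0.1614, 0.1179]
eef_rot: [-2.257, -1.893, 0.233]
wrist_force: [-0.2, 0.2, 0.3]
opening: -0.0002
finger_force: 0.1
```

Emit:
play_rows(linear=[[0.1,-0.02,-0.02],[0.1,-0.02,-0.02]], delta_rot=[[0,0,0],[0,0,0]], jaw=[1,1])

```text
time: 13.05
tool_pos: [0.5697, 0.1612, 0.1177]
eef_rot: [-2.257, -1.893, 0.234]
wrist_force: [-0.6, 0.4, -0.2]
opening: -0.0001
finger_force: 0.1
```

Emit:
play_rows(linear=[[0.1,-0.02,-0.02],[0.1,-0.02,-0.02]], delta_rot=[[0,0,0],[0,0,0]], jaw=[1,1])

```text
time: 13.22
tool_pos: [0.5707, 0.161, 0.1175]
eef_rot: [-2.257, -1.893, 0.234]
wrist_force: [0.2, -0.0, 0.4]
opening: -0.0
finger_force: 0.0
```

Run:
```python
from h import *
o=stat(); im=cake('wrist',o)
c=cam('wrist',o); print(px(c,tgt(-.032,0,.03)))
```

```text
t 13.2167 xyz mm [-4.859e+01 -1.000e-02  1.518e+01] F [0.09 0.02 0.48]
wrist [  345   224   114   127 11082] [404.5 285.2] x,y -0.015 0.0145
(np.float64(357.1439900347444), np.float64(321.01073654437573))
```

Emit:
play_rows(linear=[[0.1,-0.02,-0.02],[0.1,-0.02,-0.02]], delta_rot=[[0,0,0],[0,0,0]], jaw=[1,1])

```text
time: 13.43
tool_pos: [0.5717, 0.1608, 0.1173]
eef_rot: [-2.257, -1.893, 0.234]
wrist_force: [-0.6, 0.0, -0.0]
opening: -0.0
finger_force: 0.0
```

Emit:
play_rows(linear=[[0.1,-0.02,-0.02],[0.1,-0.02,-0.02]], delta_rot=[[0,0,0],[0,0,0]], jaw=[1,1])

```text
time: 13.6
tool_pos: [0.5727, 0.1606, 0.1171]
eef_rot: [-2.257, -1.893, 0.234]
wrist_force: [0.6, -0.6, 0.2]
opening: 0.0002
finger_force: 0.0
```

Emit:
play_rows(linear=[[0.1,-0.02,-0.02],[0.1,-0.02,-0.02]], delta_rot=[[0,0,0],[0,0,0]], jaw=[1,1])

```text
time: 13.77
tool_pos: [0.5737, 0.1604, 0.1169]
eef_rot: [-2.257, -1.893, 0.234]
wrist_force: [-0.1, 0.7, -0.1]
opening: 0.0001
finger_force: 0.0
```

Emit:
play_rows(linear=[[0.1,-0.02,-0.02],[0.1,-0.02,-0.02]], delta_rot=[[0,0,0],[0,0,0]], jaw=[1,1])

```text
time: 13.93
tool_pos: [0.5747, 0.1602, 0.1168]
eef_rot: [-2.257, -1.893, 0.234]
wrist_force: [-0.2, -0.5, 0.5]
opening: 0.0
finger_force: 0.0
```

Run:
```python
from h import *
o=stat(); im=cake('wrist',o); cv2.imwrite("pics/w7.png",im[:,:,::-1])
c=cam('wrist',o); print(px(c,tgt(-.032,0,.03)),px(c,tgt(-.004,0,.044)))
```

```text
t 13.9333 xyz mm [-44.45  -0.08  15.46] F [-0.19 -0.52  0.43]
wrist [ 345  224  102  123 9654] [398.  284.3] x,y -0.0132 0.0146
(np.float64(346.1266392293174), np.float64(320.5068950626647)) (np.float64(431.3972061277373), np.float64(339.41085603292515))
```

Emit:
play_rows(linear=[[0.1,-0.02,-0.03],[0.1,-0.02,-0.03]], delta_rot=[[0,0,0],[0,0,0]], jaw=[1,1])

```text
time: 14.15
tool_pos: [0.5757, 0.16, 0.1165]
eef_rot: [-2.257, -1.893, 0.233]
wrist_force: [-0.2, -0.2, 0.2]
opening: -0.0004
finger_force: 0.1
```

Emit:
play_rows(linear=[[0.1,-0.02,-0.03],[0.1,-0.02,-0.03]], delta_rot=[[0,0,0],[0,0,0]], jaw=[1,1])

```text
time: 14.32
tool_pos: [0.5762, 0.16, 0.1163]
eef_rot: [-2.255, -1.893, 0.235]
wrist_force: [-3.8, -0.5, 3.1]
opening: 0.0004
finger_force: 2.3
```

The force rose to about 4.4 N along the channel, so the cake is against the stop. I'll back off and check.

Emit:
play_rows(linear=[[-0.2,0.03,0.05],[-0.7,0.12,0.2],[-1.9,0.33,0.5],[-3.5,0.6,0.9],[-3.5,0.6,3],[-3.5,0.6,6.5],[-6,1,10],[-9,1,14],[-9,1,14],[-9,1,14]], delta_rot=[[0,0,0],[0,0,0],[0,0,0],[0,0,0],[0,0,0],[0,0,0],[0,0,0],[0,0,0],[0,0,0],[0,0,0]], jaw=[1,1,1,1,1,1,1,1,1,1])

```text
time: 15.15
tool_pos: [0.4862, 0.1701, 0.2591]
eef_rot: [-2.259, -1.897, 0.227]
wrist_force: [0.4, 0.7, -0.6]
opening: 0.0003
finger_force: 0.0
```

Run:
```python
from h import *
o=stat(); im=cake('wrist',o); c=cam('wrist',o)
print('pred rear',px(c,tgt(-.032,0,.03)),'bridge',px(c,tgt(-.004,0.049,.044)),px(c,tgt(-.004,-.049,.044)))
u,v=map(int,px(c,tgt(0,0,.03))); a,b=max(0,u-130),max(0,v-100)
print(a,b); cv2.imwrite("pics/w8.png",cv2.resize(im[b:b+200,a:a+260],None,fx=3,fy=3,interpolation=cv2.INTER_CUBIC)[:,:,::-1])
```

```text
t 15.15 xyz mm [-165.12   -5.5   132.12] F [ 0.39  0.73 -0.47]
wrist [ 493  182   81   95 5612] [534.1 226.4] x,y -0.0151 0.0041
pred rear (np.float64(508.4144649732857), np.float64(232.37901387283506)) bridge (np.float64(576.9325796353444), np.float64(159.4823968214855)) (np.float64(550.4506365670653), np.float64(307.45636996305774))
425 132
```

View pics/w8.png

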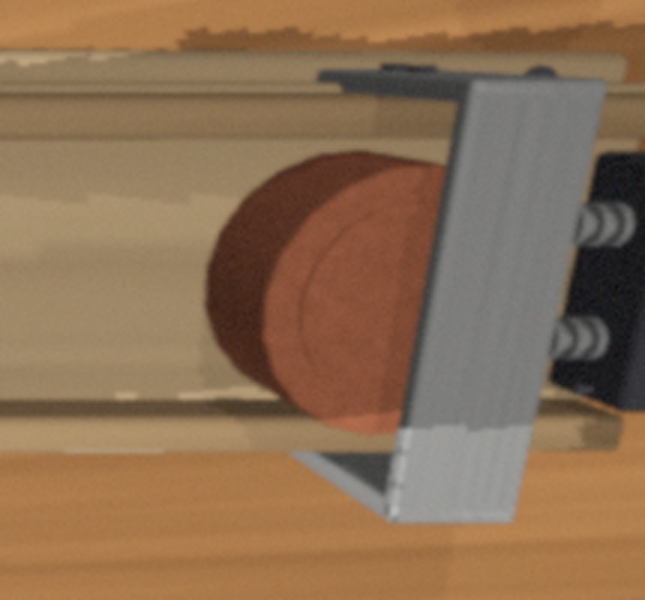

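The view shows the cake's rear edge at (513,235) and the bridge corners at (582,159) and (555,306). All are offset by the same ~4.5 px from prediction, so relative to the bridge the cake is at the seat within 1 mm. Handing in.

```bash
python3 -c "
from bench import r
print(r.finish_job())"
```

```text
the job is handed in; nothing more can be done
None
```

I handed the job in with the large cake lying flat under the bridge, resting against the spring stop within about 1 mm of its seat by the last wrist-camera view. I pushed it in gently (about 4.4 N at the stop) and left the smaller cake, red bowl and blue tub alone; the hand-in gave no verdict.

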